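# Slide the burner plate out over the shelf edge

### The job

The black glass-ceramic burner plate lies flat on the raised reagent shelf, where tongs cannot get under it. Push it along the shelf top towards the robot until its front edge sticks out about 35 mm past the shelf's front edge, parallel to it, so that it can next be taken by that edge; keep it sliding flat on the shelf all the way, without picking it up, tipping it or pushing it off. Leave the green cover glass, the bottles, the crucible and everything else on the bench where they are, and finish clear of it all.

Things in the scene. Friction and masses are not known exactly. Their poses are not given: they have to be found in the camera images.
- shelf: Raised reagent shelf fixed on the bench: a pale wood board with a black band along its front edge, 280 mm deep (its own x), 740 mm long (y), its top 90 mm above the bench, board 18 mm thick, on end panels; no rim or lip anywhere. Origin: centre of its foot, at bench height. Its +x points to its back, away from the robot; it may stand turned by up to about 0.14 rad.
- ledge_front (a point): Middle of the shelf's front top edge (the edge towards the robot), 140 mm in front of the shelf's centre and 90 mm above the bench; axes as the shelf's, so a point that overhangs has a negative x here.
- burner_plate: The plate to push: square, black glass-ceramic, 135 x 135 mm, 6 mm thick, about 0.3 kg, loose, flat on the shelf in its left or right half, up to 0.3 rad out of square with the shelf, at least 45 mm of free board behind it. Slides with dry friction, stays where left. Origin: centre of its underside; x, y parallel to its sides, +x away from the robot.
- plate_front_left (a point): Top corner of the burner plate at its front (towards the robot), left (+y) end: 67.5 mm in front and 67.5 mm left of the plate's centre.
- plate_front_right (a point): Top corner of the burner plate at its front, right (-y) end: 67.5 mm in front and 67.5 mm right of the plate's centre.
- cover_glass: Pale green glass cover plate, 135 x 115 mm (x, y), 6 mm thick, loose, lying flat in the other half of the shelf. Leave alone. Origin: centre of its underside.
- clear_bottle: Clear glass reagent bottle with stopper and blank label, 75 mm across, 174 mm tall, standing near one end of the shelf. Leave alone. Origin: centre of its foot.
- amber_bottle: Amber glass reagent bottle of the same size, near the other end of the shelf. Leave alone. Origin: centre of its foot.
- crucible: Small white porcelain crucible, 40 mm across, 34 mm tall, standing on the shelf between the two plates, towards the back. Leave alone. Origin: centre of its foot.
- tripod: Dark steel burner tripod, 205 mm tall, feet about 84 mm from its axis, on the bench to the right of the shelf. Leave alone. Origin: on its axis at bench height.
- burner: Gas burner, 132 mm tall, foot 72 mm across, standing under the tripod. Leave alone. Origin: centre of its foot.
- petri_dish: Closed glass Petri dish with brown contents, 95 mm across, 16 mm tall, on the bench to the right of and nearer than the shelf. Leave alone. Origin: centre of its underside.
There are look-alikes about, which are no part of the job. Of the things that look like the burner_plate, the middle-sized one is meant.

How it is judged:
By the outcome, as a careful person would: the job done as asked, in the order asked, and still so for the second after the job is handed in, with the robot touching nothing.
It also fails if it takes over 42 s, if anything falls off the work surface, if the arm or the gripper's body presses on something with over 40 N, if the wrist force passes 120 N, or if a joint passes its speed limit or range.

### The arm

A 7-joint arm with a two-finger parallel gripper is mounted at the origin on the work surface. World frame = base frame: x ahead of the robot, y to its left, z up, the work surface at z = 0. Lengths are in m, angles in degrees, forces in N, time in s.
With the tool pointing down it reaches from about 0.4 to 0.925 m from the base axis. Payload 4.1 kg.
Tool frame: the origin (TCP) lies on the centre line of the jaws, within the pads' length; the fingertips stand 8 mm ahead of it and the grasp point (between the pads) lies 11 mm behind it; z points along the fingers, y is the line along which they close (so a half turn about z gives the same grasp; the last joint's range is limited). The gripper opens to 85 mm and grips with 20 to 120 N. Pads are 22 mm wide; open, the fingers measure 114 mm over their backs; the gripper's body (76 mm by 85 mm) begins 54 mm behind the grasp point. The pads swing forward as they close: fully open they stand 13 mm farther back than shut.
Start: joints at [-78.61, 22.827, 2.584, 88.041, -1.071, 69.15, -2.905], TCP at [0.191, 0.621, 0.239] pointing down, gripper open.
Joint ranges: [-161.44, 161.44], [-28.35, 127.94], [-78.24, 83.42], [0, 140.83], [-78.03, 258.03], [13.02, 114.36], [-168.23, 168.23]. Speed limits (degrees/s): [147.25, 147.25, 180, 180, 180, 180, 180].

### API

Orientations are given as [roll, pitch, yaw] about the fixed x, y, z axes, in that order (R = Rz(yaw) Ry(pitch) Rx(roll)).
In Python, from bench import arm gives the robot as it stands.
- The arm moves only by the tool servo_tool, never from a script. Its argument "commands" is a list of rows, each a list of 7 numbers: the shift along the tool's x, y, z in m, then the turn, a rotation vector about the tool's x, y, z in degrees, then the opening, from -1 (shut) to 1 (fully open). A call has 1 to 20 rows; each row shifts and turns the commanded pose from where the row before left it, along the tool's axes as they then stand; what a row does not reach is not made up. A row lasts 1/12 s, in which the tool goes at most 41.7 mm and 7.16 degrees, less where a joint would pass 70% of its speed; a pose out of reach is approached as far as the arm can. A call with a gripper value outside its range is refused whole. The fingers move at their own pace and stop on an object; "newtons" is the grip in N (left out, the last holds). Time passes only in rows, so rows that do not move let the fingers close. It gives the time, the measured TCP pose, the force, the opening and the grip force at its end, in the units of the state.
- arm.state(): the state, without advancing time (a new reading comes with each control period).
- arm.read_camera(name): name is "side" or "top"; returns (picture, depth): 480x640x3 uint8, blue, green, red; 480x640 float32, m along the optical axis (not along the pixel's ray), 0 where there is no reading.
- arm.camera_model(name): a dict with "intrinsics" (3x3 intrinsics, pixels), "k1" (the pictures are not rectified: a ray, as slopes to the right and down, at radius r is drawn at 1 + k1 r^2 times it, then the intrinsics apply), "extrinsics" (4x4, takes a point from world to camera coordinates). Camera axes: x right, y down, z forward; pixel columns grow to the right and rows downward; lengths in m; the calibration is good to about 2 mm. A picture is of the moment at which its call begins. camera_model takes no time and is no camera call.
- arm.job_done(): hands the job in; it is judged then, once.
The state is a dict: "time": time; "joint_pos": joint angles; "joint_velocities": joint speeds; "tau": joint torques, N m; "tcp_pos": TCP position; "ee_rot": TCP orientation; "ft_force": force on the tool from outside, world axes, zero at the start; "torque": the same for the moment, N m; "gripper_width": finger opening in m; "grasp_force": force on a finger pad.
Only numpy, scipy, OpenCV 4.12 (cv2) and the standard library are available. Lean on these libraries where they do the work, as an engineer would, in place of code of your own. Each camera call takes 0.05 s, during which the arm holds its last target. There are 200 camera calls.

## Working session

There is one attempt and no reset: what is moved stays moved. The work goes in short steps, Python scripts to look and compute and a tool call to move; the robot and the scene stay as the last step left them, time stands still between calls to the robot, and variables do not carry over. Pictures are saved under pics/ and viewed, at most 10 in all, crops included, and the job is handed in when it is done.

Besides the shell and the picture viewer there is one more tool, called after "Emit:" by a JSON object that holds its "method" and its "body". servo_tool: Moves the arm, as the interface text tells. Its arguments: {"type":"object","properties":{"commands":{"type":"array","items":{"type":"array","items":{"type":"number"}}},"newtons":{"type":"number"}},"required":["commands"]}

```bash
mkdir -p pics; ls
cat > h.py <<'E'
import numpy as np, cv2
from bench import arm
def snap(n):
    p,d=arm.read_camera(n); return p,d
def und(n,uv):
    m=arm.camera_model(n);K=np.array(m["intrinsics"]);k=m["k1"]
    uv=np.atleast_2d(np.float64(uv)).reshape(-1,1,2)
    return cv2.undistortPoints(uv,K,np.array([k,0,0,0.])).reshape(-1,2)
def plane(n,uv,z):
    E=np.array(arm.camera_model(n)["extrinsics"]);R=E[:3,:3];t=E[:3,3];c=-R.T@t
    s=und(n,uv);r=np.c_[s,np.ones(len(s))]@R
    return c+r*((z-c[2])/r[:,2])[:,None]
def depthpts(n,d):
    E=np.array(arm.camera_model(n)["extrinsics"]);R=E[:3,:3];t=E[:3,3]
    v,u=np.mgrid[:480,:640];s=und(n,np.c_[u.ravel(),v.ravel()])
    return ((np.c_[s,np.ones(len(s))]*d.reshape(-1,1)-t)@R).reshape(480,640,3)
E
python3 - <<'E'
from h import *
for n in("top","side"):
    p,d=snap(n);cv2.imwrite(f"pics/{n}0.png",p);np.save(f"{n}0.npy",d)
    E=np.array(arm.camera_model(n)["extrinsics"]);print(n,-E[:3,:3].T@E[:3,3],E[:3,:3].round(2).tolist())
print(arm.state())
E
```

```text
pics
top [ 0.38863019 -0.09568168  1.4176365 ] [[-0.02, -1.0, 0.01], [-1.0, 0.02, -0.06], [0.06, -0.01, -1.0]]
side [0.06191506 0.93610494 1.38227591] [[-0.93, -0.38, 0.01], [-0.29, 0.7, -0.65], [0.24, -0.61, -0.76]]
{'time': 0.1, 'joint_pos': array([-78.61133484,  22.86704774,   2.58127793,  88.10672783,
        -1.07207657,  69.15228691,  -2.90485288]), 'joint_velocities': array([-0.02856096, -0.11173964,  0.05170515, -0.21918252,  0.00208649,
       -0.03572532, -0.0142012 ]), 'tau': array([ 3.21176936e-03, -4.76260436e+01,  1.36982258e+00, -2.54947454e+01,
        1.19428456e-02,  5.12136641e-03,  2.15341089e-05]), 'tcp_pos': array([0.19051813, 0.62086027, 0.23837658]), 'ee_rot': array([-1.79898328e+02,  6.74262912e-03,  1.62944474e+02]), 'ft_force': array([-0.77298612,  0.5526624 , -0.08305692]), 'torque': array([-0.03277374,  0.00269153,  0.03629502]), 'grasp_force': 0.0, 'gripper_width': 0.0854205254221309}
```

View pics/top0.png

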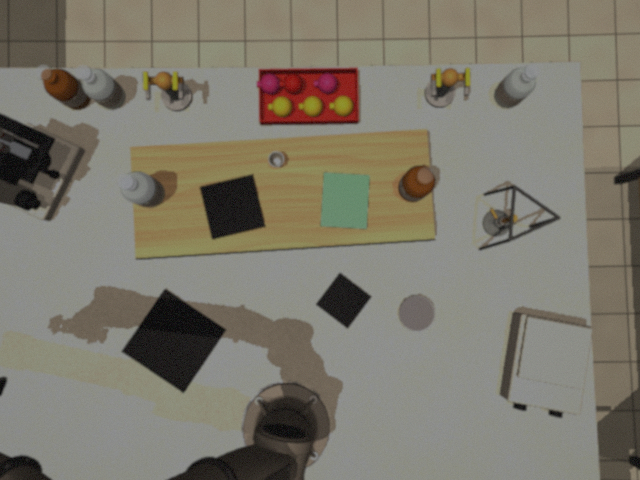

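View pics/side0.png

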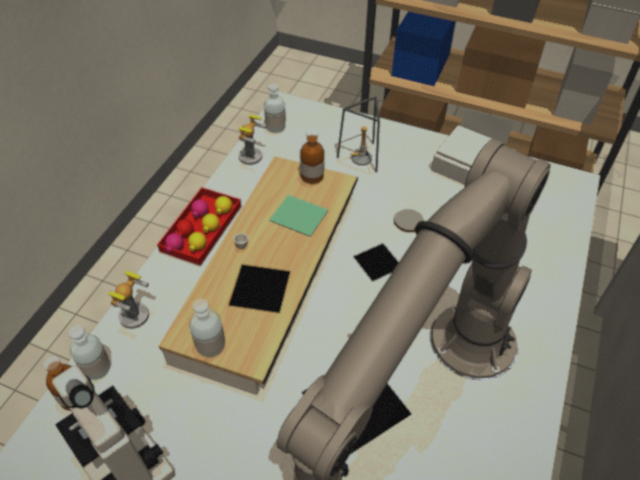

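The top view shows the plate on the shelf at about (233,207), with the large look-alike at (174,340), the small one at (344,300), the clear bottle at (140,188) and the crucible at (277,159). The side view agrees, with the plate at (260,288). Next I measure it.

```bash
cat >> h.py <<'E'
def quad(mask,seed):
    n,l=cv2.connectedComponents(mask.astype(np.uint8));m=(l==l[seed[1],seed[0]]).astype(np.uint8)
    c=max(cv2.findContours(m,cv2.RETR_EXTERNAL,cv2.CHAIN_APPROX_NONE)[0],key=cv2.contourArea)
    return m,c.reshape(-1,2)
def rect(P):
    return cv2.minAreaRect(np.float32(P[:,:2]*1000))
def measure(cam,seed,p):
    m,c=quad(p.max(2)<45,seed); P=plane(cam,c,0.096); return rect(P),P
E
python3 - <<'E'
from h import *
for n,s in(("top",(233,207)),("side",(260,288))):
    p=cv2.imread(f"pics/{n}0.png");d=np.load(f"{n}0.npy")
    r,P=measure(n,s,p);print(n,"plate",r,cv2.boxPoints(r).round(1).tolist())
    X=depthpts(n,d);print("depth z plate",X[s[1]-5:s[1]+6,s[0]-5:s[0]+6].reshape(-1,3).mean(0))
    hsv=cv2.cvtColor(p,cv2.COLOR_BGR2HSV)
    w=(hsv[...,0]>10)&(hsv[...,0]<28)&(hsv[...,1]>70)&(abs(X[...,2]-.09)<.015)
    seed=(180,220) if n=="top" else (215,300)
    m,c=quad(w,seed);P=plane(n,c,.09);r=rect(P);print(n,"shelf",r,cv2.boxPoints(r).round(1).tolist(),"zmed",np.median(X[m>0][:,2]))
    # front edge fit from the lower boundary (top) 
    if n=="top":
        us=np.arange(150,425,3);vs=[c[c[:,0]==u][:,1].max()+.5 for u in us]
        F=plane(n,np.c_[us,vs],.09);k=np.polyfit(F[:,1],F[:,0],1);print("front x=a*y+b",k,"res",np.std(F[:,0]-np.polyval(k,F[:,1])))
X=depthpts("top",np.load("top0.npy"))
for nm,(a,b) in dict(clear=(138,187),cruc=(277,159),cover=(345,200),amber=(418,182)).items():
    q=X[b-25:b+26,a-25:a+26].reshape(-1,3);q=q[(q[:,2]>.105)&(q[:,2]<.3)]
    print(nm,len(q),q.min(0).round(3) if len(q) else '',q.max(0).round(3) if len(q) else '')
E
```

```text
top plate ((560.3250122070312, 121.349365234375), (128.52578735351562, 128.95567321777344), 12.612239837646484) [[483.5, 170.1999969482422], [511.70001220703125, 44.400001525878906], [637.0999755859375, 72.5], [609.0, 198.3000030517578]]
depth z plate [0.55556522 0.11594768 0.11668538]
top shelf ((591.9318237304688, -2.766510009765625), (277.327880859375, 738.1956787109375), 2.673499584197998) [[436.20001220703125, 359.5], [470.6000061035156, -377.8999938964844], [747.7000122070312, -365.0], [713.2000122070312, 372.3999938964844]] zmed 0.08905394972824886
front x=a*y+b [-0.037294    0.45885469] res 0.00873880972402093
side plate ((560.2138671875, 124.72744750976562), (127.68001556396484, 128.80604553222656), 12.598430633544922) [[483.8999938964844, 173.6999969482422], [512.0, 48.0], [636.5999755859375, 75.80000305175781], [608.5, 201.5]]
depth z plate [0.55868503 0.12551344 0.09574969]
side shelf ((591.1239013671875, 3.470428466796875), (281.1718444824219, 746.2413940429688), 2.771717071533203) [[432.70001220703125, 369.3999938964844], [468.70001220703125, -376.0], [749.5999755859375, -362.3999938964844], [713.5, 383.0]] zmed 0.09047875289746582
clear 1227 [0.56  0.285 0.105] [0.633 0.358 0.269]
cruc 117 [ 0.65  -0.008  0.105] [0.69  0.029 0.129]
cover 0  
amber 1022 [ 0.561 -0.359  0.105] [ 0.637 -0.287  0.269]
```

Emit:
{"method": "servo_tool", "body": {"commands": [[0,0,-0.04,0,0,-4.95,1],[0,0,-0.04,0,0,-4.95,1],[0,0,-0.04,0,0,-4.95,1],[0,0,-0.04,0,0,-4.95,1],[0,0,0,0,0,0,1]]}}

```text
time: 0.52
tcp_pos: [0.1916, 0.6241, 0.4089]
ee_rot: [179.1, 0.2, -177.1]
ft_force: [0.5, 0.0, 1.6]
gripper_width: 0.0856
grasp_force: 0.0
```

Emit:
{"method": "servo_tool", "body": {"commands": [[-0.0231,-0.0257,0,0,0,0,1],[-0.0231,-0.0257,0,0,0,0,1],[-0.0231,-0.0257,0,0,0,0,1],[-0.0231,-0.0257,0,0,0,0,1],[-0.0231,-0.0257,0,0,0,0,1],[-0.0231,-0.0257,0,0,0,0,1],[-0.0231,-0.0257,0,0,0,0,1],[-0.0231,-0.0257,0,0,0,0,1],[-0.0231,-0.0257,0,0,0,0,1],[-0.0231,-0.0257,0,0,0,0,1],[-0.0231,-0.0257,0,0,0,0,1],[-0.0231,-0.0257,0,0,0,0,1],[-0.0231,-0.0257,0,0,0,0,1],[-0.0231,-0.0257,0,0,0,0,1],[-0.0231,-0.0257,0,0,0,0,1],[-0.0231,-0.0257,0,0,0,0,1],[-0.0231,-0.0257,0,0,0,0,1],[-0.0231,-0.0257,0,0,0,0,1],[-0.0231,-0.0257,0,0,0,0,1],[-0.0231,-0.0257,0,0,0,0,1]]}}

```text
time: 2.18
tcp_pos: [0.6775, 0.1289, 0.3985]
ee_rot: [180.0, -0.1, -177.3]
ft_force: [1.0, 0.5, 0.6]
gripper_width: 0.0853
grasp_force: 0.0
```

Emit:
{"method": "servo_tool", "body": {"commands": [[0,0,0.035,0,0,0,1],[0,0,0.035,0,0,0,1],[0,0,0.035,0,0,0,1],[0,0,0.035,0,0,0,1],[0,0,0.035,0,0,0,1],[0,0,0.035,0,0,0,1],[0,0,0.035,0,0,0,1],[0,0,0.02,0,0,0,1],[0,0,0.01,0,0,0,1],[0,0,0,0,0,0,1],[0,0,0,0,0,0,1],[0,0,0,0,0,0,1]]}}

```text
time: 3.18
tcp_pos: [0.6783, 0.1302, 0.1264]
ee_rot: [180.0, 0.2, -177.3]
ft_force: [-0.1, -0.6, 0.1]
gripper_width: 0.0852
grasp_force: 0.0
```

Run:
```python
from h import *
a=[]
for n in("top","side"):
    p,d=snap(n);a.append(p)
cv2.imwrite("pics/b.png",np.hstack([cv2.resize(a[0][110:270,120:320],(400,320)),cv2.resize(a[1][200:360,170:370],(400,320))]))
print(arm.state()["ft_force"],arm.state()["tcp_pos"])
```

```text
[-0.93760183  1.02585893 -0.4678017 ] [0.67822824 0.1302765  0.126613  ]
```

View pics/b.png

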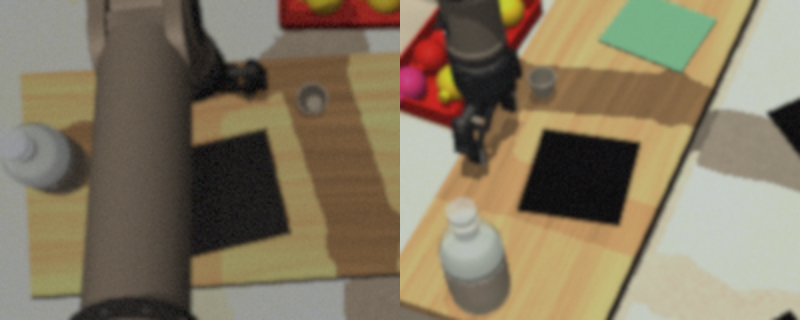

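The left crop (top view) shows the arm over the plate with the crucible clear. The right crop (side view) shows the open fingers at (480,140), behind the plate and clear of it. I'll feel for the board.

Emit:
{"method": "servo_tool", "body": {"commands": [[0,0,0.01,0,0,0,1],[0,0,0.01,0,0,0,1],[0,0,0.004,0,0,0,1],[0,0,0,0,0,0,1],[0,0,0,0,0,0,1]]}}

```text
time: 3.7
tcp_pos: [0.6763, 0.1301, 0.0995]
ee_rot: [-180.0, -0.1, -177.3]
ft_force: [0.5, 0.1, 0.2]
gripper_width: 0.0854
grasp_force: 0.0
```

Emit:
{"method": "servo_tool", "body": {"commands": [[0,0,0.002,0,0,0,1],[0,0,0,0,0,0,1],[0,0,0,0,0,0,1]]}}

```text
time: 3.95
tcp_pos: [0.6769, 0.1302, 0.0985]
ee_rot: [180.0, 0.0, -177.3]
ft_force: [0.2, -0.8, 0.3]
gripper_width: 0.0857
grasp_force: 0.0
```

Emit:
{"method": "servo_tool", "body": {"commands": [[0,0,0.002,0,0,0,1],[0,0,0,0,0,0,1],[0,0,0,0,0,0,1]]}}

```text
time: 4.2
tcp_pos: [0.6767, 0.1301, 0.0963]
ee_rot: [180.0, -0.0, -177.3]
ft_force: [-0.2, 0.7, 0.4]
gripper_width: 0.0853
grasp_force: 0.0
```

Emit:
{"method": "servo_tool", "body": {"commands": [[0,0,0.002,0,0,0,1],[0,0,0,0,0,0,1],[0,0,0,0,0,0,1]]}}

```text
time: 4.45
tcp_pos: [0.6766, 0.1301, 0.0942]
ee_rot: [180.0, -0.0, -177.3]
ft_force: [0.3, -0.7, -0.5]
gripper_width: 0.0857
grasp_force: 0.0
```

Emit:
{"method": "servo_tool", "body": {"commands": [[0,0,0.002,0,0,0,1],[0,0,0,0,0,0,1],[0,0,0,0,0,0,1]]}}

```text
time: 4.7
tcp_pos: [0.6766, 0.1301, 0.0921]
ee_rot: [180.0, -0.0, -177.3]
ft_force: [-0.6, 0.3, 0.4]
gripper_width: 0.0856
grasp_force: 0.0
```

Emit:
{"method": "servo_tool", "body": {"commands": [[0,0,0.002,0,0,0,1],[0,0,0,0,0,0,1],[0,0,0,0,0,0,1]]}}

```text
time: 4.95
tcp_pos: [0.6766, 0.1301, 0.0901]
ee_rot: [180.0, -0.0, -177.3]
ft_force: [0.2, -1.1, 0.4]
gripper_width: 0.0857
grasp_force: 0.0
```

Emit:
{"method": "servo_tool", "body": {"commands": [[0,0,0.002,0,0,0,1],[0,0,0,0,0,0,1],[0,0,0,0,0,0,1]]}}

```text
time: 5.2
tcp_pos: [0.6766, 0.1301, 0.0881]
ee_rot: [180.0, -0.0, -177.3]
ft_force: [-0.4, 0.6, 0.5]
gripper_width: 0.0854
grasp_force: 0.0
```

Emit:
{"method": "servo_tool", "body": {"commands": [[0,0,0.0015,0,0,0,1],[0,0,0,0,0,0,1],[0,0,0,0,0,0,1]]}}

```text
time: 5.45
tcp_pos: [0.6767, 0.1301, 0.0867]
ee_rot: [180.0, -0.0, -177.3]
ft_force: [0.2, 1.1, -0.4]
gripper_width: 0.0855
grasp_force: 0.0
```

Emit:
{"method": "servo_tool", "body": {"commands": [[0,0,0.0015,0,0,0,1],[0,0,0,0,0,0,1],[0,0,0,0,0,0,1]]}}

```text
time: 5.7
tcp_pos: [0.6766, 0.1301, 0.0852]
ee_rot: [180.0, -0.0, -177.3]
ft_force: [-0.0, -0.4, 0.5]
gripper_width: 0.0854
grasp_force: 0.0
```

Emit:
{"method": "servo_tool", "body": {"commands": [[0,0,0.001,0,0,0,1],[0,0,0,0,0,0,1],[0,0,0,0,0,0,1]]}}

```text
time: 5.95
tcp_pos: [0.6769, 0.1302, 0.085]
ee_rot: [180.0, 0.0, -177.3]
ft_force: [-1.6, 0.1, 4.0]
gripper_width: 0.0855
grasp_force: 2.3
```

Emit:
{"method": "servo_tool", "body": {"commands": [[0,0,0.001,0,0,0,1],[0,0,0,0,0,0,1],[0,0,0,0,0,0,1]]}}

```text
time: 6.2
tcp_pos: [0.6769, 0.1301, 0.085]
ee_rot: [180.0, 0.0, -177.3]
ft_force: [-3.1, -0.1, 9.5]
gripper_width: 0.0856
grasp_force: 4.6
```

Emit:
{"method": "servo_tool", "body": {"commands": [[0,0,-0.0038,0,0,0,1],[0,0,0,0,0,0,1],[0.005,0,0,0,0,0,1],[0.005,0,0,0,0,0,1],[0.005,0,0,0,0,0,1],[0.005,0,0,0,0,0,1],[0.004,0,0,0,0,0,1],[0.004,0,0,0,0,0,1],[0.004,0,0,0,0,0,1],[0.004,0,0,0,0,0,1],[0.004,0,0,0,0,0,1]]}}

```text
time: 7.12
tcp_pos: [0.6368, 0.128, 0.0873]
ee_rot: [-180.0, 0.0, -177.3]
ft_force: [0.7, -0.6, 0.5]
gripper_width: 0.0856
grasp_force: 0.5
```

Run:
```python
from h import *
p,d=snap("side");cv2.imwrite("pics/c.png",cv2.resize(p[200:380,150:390],(800,600)))
s=arm.state();print(s["ft_force"],s["tcp_pos"])
```

```text
[ 0.20510718 -0.5411028  -0.37860667] [0.63577628 0.12806725 0.08715917]
```

View pics/c.png

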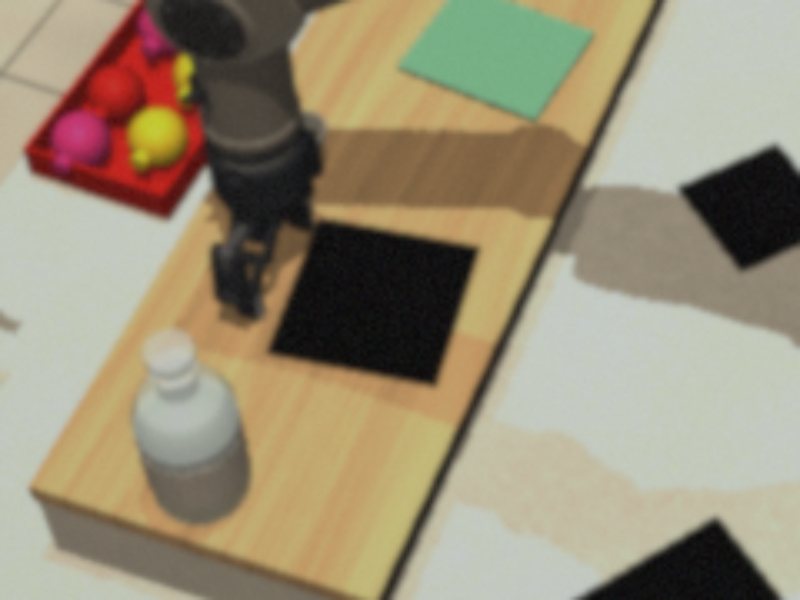

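The fingers (240,290) stand just behind the back edge of the plate, which is still flat and skewed. I continue the push.

Emit:
{"method": "servo_tool", "body": {"commands": [[0.004,0,0,0,0,0,1],[0.004,0,0,0,0,0,1],[0.004,0,0,0,0,0,1],[0.004,0,0,0,0,0,1],[0.004,0,0,0,0,0,1],[0.004,0,0,0,0,0,1],[0.004,0,0,0,0,0,1],[0.004,0,0,0,0,0,1],[0.004,0,0,0,0,0,1],[0.004,0,0,0,0,0,1],[0.004,0,0,0,0,0,1],[0.004,0,0,0,0,0,1],[0,0,0,0,0,0,1],[0,0,0,0,0,0,1]]}}

```text
time: 8.33
tcp_pos: [0.588, 0.126, 0.0869]
ee_rot: [180.0, -0.1, -177.2]
ft_force: [1.2, -0.5, -0.8]
gripper_width: 0.0854
grasp_force: 0.0
```

```bash
cat >> h.py <<'E'
th=np.radians(2.72);ex=np.array([np.cos(th),np.sin(th)]);ey=np.array([-ex[1],ex[0]])
def sh(q): # world -> ledge_front frame, m
    q=np.atleast_2d(q)[:,:2]-np.array([.5915,.0005]);return np.c_[q@ex+.14,q@ey]
E
python3 - <<'E'
from h import *
p,d=snap("side");cv2.imwrite("pics/d.png",cv2.resize(p[200:380,150:390],(800,600)))
s=arm.state();print(s["ft_force"],s["tcp_pos"],sh(s["tcp_pos"]))
r,P=measure("side",(280,300),p);print(r,sh(cv2.boxPoints(r)/1000).round(4).tolist())
E
```

```text
[0.08305956 0.44198593 0.45551017] [0.58825673 0.1259281  0.0869117 ] [[0.14271259 0.1254407 ]]
((507.1613464355469, 135.80438232421875), (131.1883544921875, 132.6036376953125), 3.8269288539886475) [[-0.0047, 0.2042], [-0.0021, 0.0716], [0.129, 0.0741], [0.1265, 0.2067]]
```

View pics/d.png

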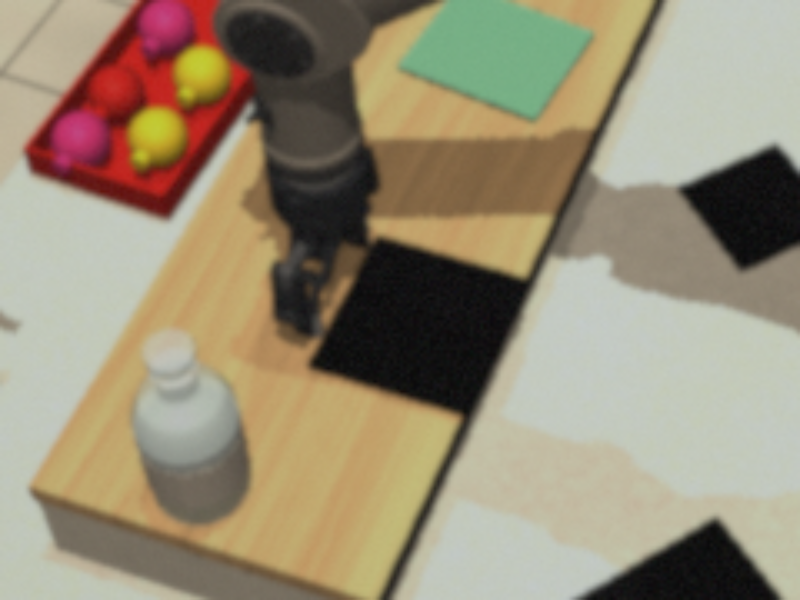

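The plate is now nearly square, still flat, with its front edge just at the shelf edge (right (525,280), left (465,410)). The fingers span its centre, so the push can go on.

Emit:
{"method": "servo_tool", "body": {"commands": [[0.004,0,0,0,0,0,1],[0.004,0,0,0,0,0,1],[0.004,0,0,0,0,0,1],[0.004,0,0,0,0,0,1],[0.003,0,0,0,0,0,1],[0.002,0,0,0,0,0,1],[0.001,0,0,0,0,0,1],[0,0,0,0,0,0,1],[0,0,0,0,0,0,1]]}}

```text
time: 9.13
tcp_pos: [0.5666, 0.1249, 0.0871]
ee_rot: [180.0, -0.0, -177.3]
ft_force: [-0.5, -0.1, 0.6]
gripper_width: 0.0854
grasp_force: 0.0
```

Run:
```python
from h import *
p,d=snap("side");cv2.imwrite("pics/e.png",cv2.resize(p[200:380,150:390],(800,600)))
s=arm.state();print(s["ft_force"],s["tcp_pos"],sh(s["tcp_pos"]))
r,P=measure("side",(295,300),p);print(r,sh(cv2.boxPoints(r)/1000).round(4).tolist(),sh(np.array(r[0])/1000))
```

```text
[-0.46192485 -0.02353628 -0.08921335] [0.56665428 0.12486963 0.0870465 ] [[0.12108425 0.12540857]]
((541.12548828125, 109.38046264648438), (167.3765869140625, 290.76580810546875), 66.812255859375) [[-0.0725, 0.0994], [0.1891, -0.0277], [0.2622, 0.1229], [0.0006, 0.2499]] [[0.09484918 0.11114832]]
```

View pics/e.png

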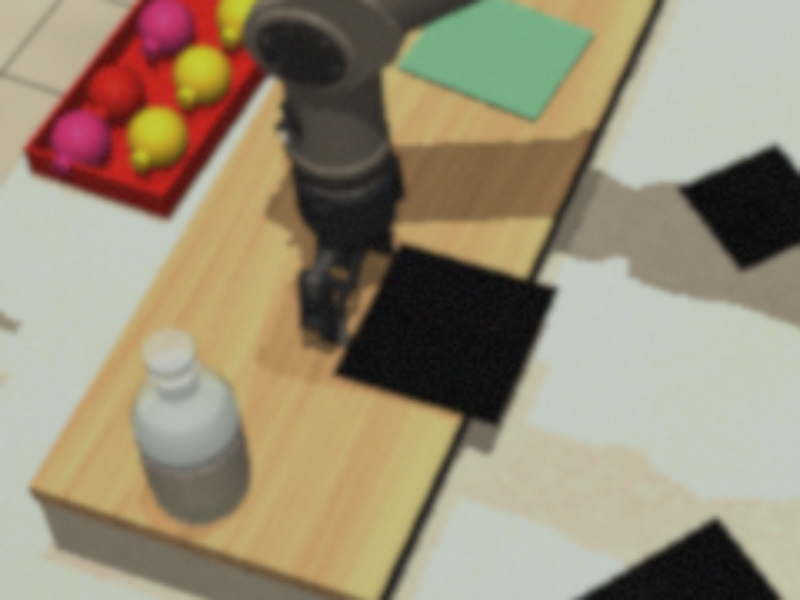

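```bash
cat >> h.py <<'E'
def measure2(p,seed):
    k=cv2.getStructuringElement(cv2.MORPH_ELLIPSE,(15,15))
    m=cv2.morphologyEx((p.max(2)<45).astype(np.uint8),cv2.MORPH_OPEN,k)
    m,c=quad(m,seed);S=sh(plane("side",c,.096))
    y0,y1=S[:,1].min(),S[:,1].max();mid=(S[:,1]>y0+.03)&(S[:,1]<y1-.03)
    out=[]
    for sel in(S[:,0]<.02,S[:,0]>.06):
        q=S[mid&sel];f=np.polyfit(q[:,1],q[:,0],1);out.append((np.polyval(f,(y0+y1)/2),np.degrees(f[0]),len(q),np.std(q[:,0]-np.polyval(f,q[:,1]))))
    return out,y0,y1
def shelf_edge(p):
    # outer (pale bench) and inner (wood) side of the band, along y, at z=.09
    for ys in(-.2,-.1,-.05,0,.23,.26):
        xs=np.arange(-.02,.03,.001);W=np.array([.5915,.0005])+np.outer(xs-.14,ex)+ys*ey
        m=arm.camera_model("side");E=np.array(m["extrinsics"])
        uv=cv2.projectPoints(np.c_[W,np.full(len(W),.09)],cv2.Rodrigues(E[:3,:3])[0],E[:3,3],np.array(m["intrinsics"]),np.array([m["k1"],0,0,0.]))[0].reshape(-1,2).astype(np.float32)
        v=cv2.remap(p,uv[:,0],uv[:,1],cv2.INTER_LINEAR).max(2).ravel().astype(float)
        i=np.argmin(v);w=v[-8:].mean();h=(w+v[i])/2;j=i+np.argmax(v[i:]>h);print(ys,"band->wood x",xs[j].round(3))
E
python3 - <<'E'
from h import *
p,d=snap("side");print(measure2(p,(295,300)));shelf_edge(p)
uv=[(316.5,286.4),(298.5,326.6),(250.8,312.5),(270.9,273.5)];print(sh(plane("side",uv,.096)).round(4).tolist())
E
```

```text
([(np.float64(-0.022176709391469453), np.float64(-1.2286906589901916), 21, np.float64(0.0006993739749463579)), (np.float64(0.10448932938214839), np.float64(-0.24293201587360716), 20, np.float64(0.000989698730187784))], np.float64(0.07350053549373568), np.float64(0.20343089041496631))
-0.2 band->wood x 0.004
-0.1 band->wood x 0.006
-0.05 band->wood x 0.004
0 band->wood x 0.004
0.23 band->wood x 0.004
0.26 band->wood x 0.004
[[-0.0244, 0.0714], [-0.0244, 0.2034], [0.1045, 0.2052], [0.1047, 0.0727]]
```

Run:
```python
from h import *
def prof(n,p,x0,x1,ys,inner):
    o=[]
    for y in ys:
        xs=np.arange(x0,x1,.0005);W=np.array([.5915,.0005])+np.outer(xs-.14,ex)+y*ey
        m=arm.camera_model(n);E=np.array(m["extrinsics"])
        uv=cv2.projectPoints(np.c_[W,np.full(len(W),.09)],cv2.Rodrigues(E[:3,:3])[0],E[:3,3],np.array(m["intrinsics"]),np.array([m["k1"],0,0,0.]))[0].reshape(-1,2).astype(np.float32)
        v=cv2.remap(p,uv[:,0],uv[:,1],cv2.INTER_LINEAR).reshape(-1,3).astype(float)
        s=(v[:,0]-v[:,2]) # wood: strongly negative
        a=s[:10].mean();b=s[-10:].mean();j=np.argmin(abs(s-(a+b)/2));o.append(round(xs[j]*1000,1))
    return o
p,_=snap("side");t=cv2.imread("pics/top0.png");s0=cv2.imread("pics/side0.png")
ys=[-.25,-.2,-.15,-.1,-.05,.0,.05,.25]
for n,q in(("top",t),("side",s0)):
    print(n,"front",prof(n,q,-.02,.03,ys,1),"back",prof(n,q,.25,.31,[-.2,-.15,-.1,-.05,.05,.1,.15,.2],1))
```

```text
top front [np.float64(2.0), np.float64(2.0), np.float64(2.0), np.float64(2.5), np.float64(2.5), np.float64(2.5), np.float64(2.5), np.float64(2.5)] back [np.float64(277.0), np.float64(309.5), np.float64(279.0), np.float64(279.5), np.float64(279.5), np.float64(279.5), np.float64(279.5), np.float64(279.5)]
side front [np.float64(3.5), np.float64(3.5), np.float64(4.0), np.float64(3.5), np.float64(4.0), np.float64(4.5), np.float64(3.5), np.float64(3.5)] back [np.float64(281.0), np.float64(309.0), np.float64(303.0), np.float64(305.5), np.float64(274.5), np.float64(275.5), np.float64(281.0), np.float64(280.5)]
```

The shelf's front edge lies at about +1 mm in the side camera's frame and the plate's front at about −27 mm, so about 28 mm overhangs. I push 6.5 mm more, then back off.

Emit:
{"method": "servo_tool", "body": {"commands": [[0.002,0,0,0,0,0,1],[0.002,0,0,0,0,0,1],[0.0015,0,0,0,0,0,1],[0.001,0,0,0,0,0,1],[0,0,0,0,0,0,1],[0,0,0,0,0,0,1],[-0.004,0,0,0,0,0,1],[-0.01,0,0,0,0,0,1],[-0.015,0,0,0,0,0,1],[-0.01,0,0,0,0,0,1],[0,0,0,0,0,0,1]]}}

```text
time: 10.2
tcp_pos: [0.6022, 0.1264, 0.0873]
ee_rot: [-180.0, 0.2, -177.3]
ft_force: [-0.3, 0.2, 0.4]
gripper_width: 0.0849
grasp_force: 0.0
```

Run:
```python
from h import *
p,d=snap("side");cv2.imwrite("pics/f.png",cv2.resize(p[200:380,150:390],(800,600)));print(measure2(p,(295,305)))
r,P=measure("side",(298,300),p);print(r,sh(cv2.boxPoints(r)/1000).round(4).tolist(),sh(np.array(r[0])/1000))
print(sh(arm.state()["tcp_pos"]))
```

```text
([(np.float64(-0.028159535469340358), np.float64(-1.150751171782643), 21, np.float64(0.0007315455412410069)), (np.float64(0.09793701362515644), np.float64(0.9451080848363532), 21, np.float64(0.000676225738665519))], np.float64(0.07356949448738709), np.float64(0.20343089041496631))
((479.8860168457031, 134.02194213867188), (128.83596801757812, 135.44058227539062), 3.047506332397461) [[-0.03, 0.206], [-0.0292, 0.0706], [0.0997, 0.0713], [0.0989, 0.2068]] [[0.03484807 0.13866817]]
[[0.15502312 0.12521279]]
```

View pics/f.png

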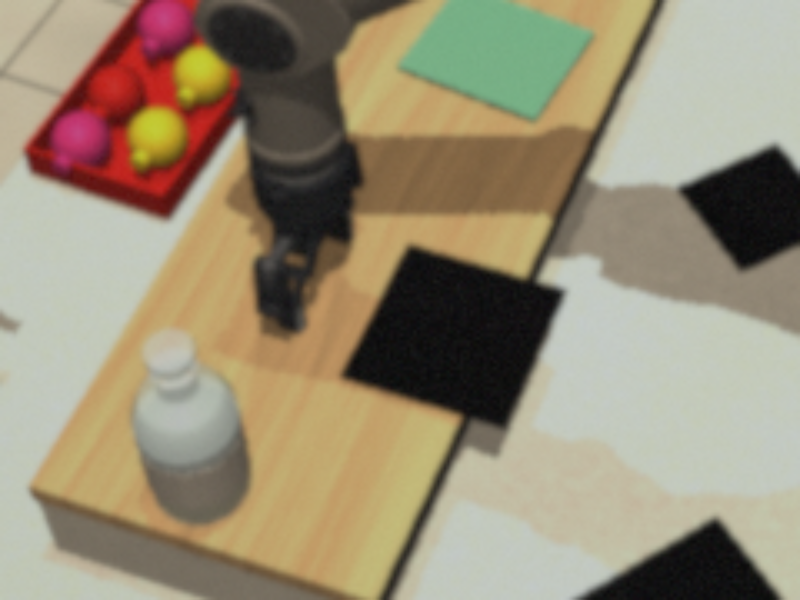

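The fingers (280,290) are clear of the plate, which is flat, square and overhanging. I lift off and retreat, then check with both cameras.

Emit:
{"method": "servo_tool", "body": {"commands": [[0,0,-0.01,0,0,0,1],[0,0,-0.03,0,0,0,1],[0,0,-0.035,0,0,0,1],[0,0,-0.035,0,0,0,1],[0,0,-0.035,0,0,0,1],[0,0,-0.035,0,0,0,1],[0,0,-0.035,0,0,0,1],[0,0,-0.035,0,0,0,1],[0,0,-0.035,0,0,0,1],[0,0,-0.025,0,0,0,1],[0,0,0,0,0,0,1]]}}

```text
time: 11.17
tcp_pos: [0.6008, 0.1263, 0.4046]
ee_rot: [179.8, 0.6, -177.3]
ft_force: [0.8, -0.6, 1.0]
gripper_width: 0.0852
grasp_force: 0.0
```

Emit:
{"method": "servo_tool", "body": {"commands": [[0.0195,0.0257,0,0,0,0,1],[0.0195,0.0257,0,0,0,0,1],[0.0195,0.0257,0,0,0,0,1],[0.0195,0.0257,0,0,0,0,1],[0.0195,0.0257,0,0,0,0,1],[0.0195,0.0257,0,0,0,0,1],[0.0195,0.0257,0,0,0,0,1],[0.0195,0.0257,0,0,0,0,1],[0.0195,0.0257,0,0,0,0,1],[0.0195,0.0257,0,0,0,0,1],[0.0195,0.0257,0,0,0,0,1],[0.0195,0.0257,0,0,0,0,1],[0.0195,0.0257,0,0,0,0,1],[0.0195,0.0257,0,0,0,0,1],[0.0195,0.0257,0,0,0,0,1],[0.0195,0.0257,0,0,0,0,1],[0.0195,0.0257,0,0,0,0,1],[0.0195,0.0257,0,0,0,0,1],[0.0195,0.0257,0,0,0,0,1],[0,0,0,0,0,0,1]]}}

```text
time: 12.83
tcp_pos: [0.1977, 0.6003, 0.3958]
ee_rot: [179.9, -0.3, -176.6]
ft_force: [-0.7, -0.8, 0.0]
gripper_width: 0.0856
grasp_force: 0.0
```

Run:
```python
from h import *
for n,s in(("top",(228,245)),("side",(298,300))):
    p,d=snap(n);cv2.imwrite(f"pics/{n}1.png",p)
    for T in(35,45,60):
        m,c=quad(p.max(2)<T,s);r=rect(plane(n,c,.096));print(n,T,np.round(r[1],1),r[2],sh(cv2.boxPoints(r)/1000).round(4).tolist(),sh(np.array(r[0])/1000))
```

```text
top 35 [126.9 127.7] 2.8114356994628906 [[-0.028, 0.1979], [-0.0278, 0.0702], [0.0991, 0.0704], [0.0989, 0.1981]] [[0.03552325 0.134172  ]]
top 45 [128.4 128.7] 3.0793027877807617 [[-0.0295, 0.1986], [-0.0287, 0.0699], [0.0996, 0.0707], [0.0988, 0.1994]] [[0.03503358 0.1346844 ]]
top 60 [129.6 132.3] 2.66351056098938 [[-0.0298, 0.2001], [-0.0299, 0.0679], [0.0997, 0.0677], [0.0999, 0.2]] [[0.03498929 0.13393797]]
side 35 [127.2 132.7] 2.591667652130127 [[-0.0283, 0.2035], [-0.0286, 0.0708], [0.0986, 0.0705], [0.0989, 0.2032]] [[0.0351549  0.13699628]]
side 45 [128.3 138.5] 2.3312723636627197 [[-0.0287, 0.2064], [-0.0297, 0.0678], [0.0986, 0.067], [0.0996, 0.2055]] [[0.03494768 0.13666344]]
side 60 [130.1 185.9] 2.6199066638946533 [[-0.03, 0.2251], [-0.0303, 0.0392], [0.0998, 0.039], [0.1002, 0.2248]] [[0.03494033 0.13202451]]
```

View pics/top1.png

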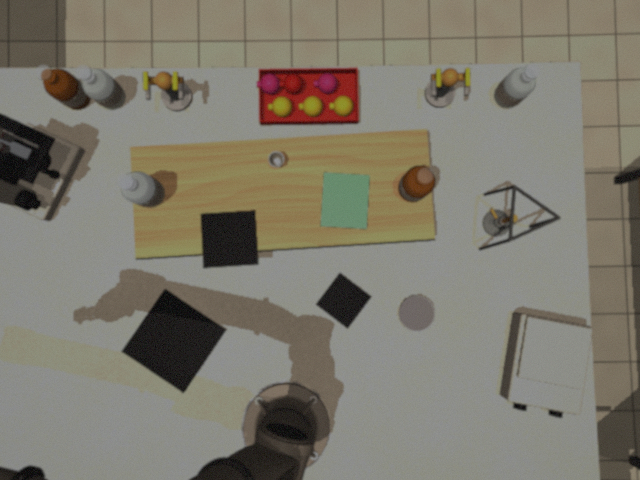

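The top view shows the plate at (229,239), square and overhanging the front edge. The cover glass (345,200), bottles, crucible (277,159) and everything else are where they were. Measured overhang is about 33–35 mm, within 1° of parallel.

```bash
python3 -c "
from bench import arm
print(arm.job_done())"
```

```text
the job is handed in; nothing more can be done
None
```

The burner plate now overhangs the shelf's front edge by about 32–35 mm, within about 1° of parallel; it showed no sign of lifting or tipping in any check picture. Nothing else looks moved in the last top picture, the arm is clear, and the job was handed in at about 13 s.

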